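Sort the salvaged charger parts into their bins

ROBOT

A 6-joint arm with a two-finger parallel gripper is mounted at the origin on the work surface. World frame = base frame: x ahead of the robot, y to its left, z up, the work surface at z = 0. Lengths are in mm, angles in rad, forces in N, time in s.
With the tool pointing down it reaches from about 350 to 775 mm from the base axis. Payload 7.3 kg.
Tool frame: the origin (TCP) lies on the front face of the gripper's body, between the roots of the fingers; the fingertips stand 66 mm ahead of it and the grasp point (between the pads) lies 47 mm ahead of it (bot.tcp_to_grasp is the z of the grasp point in the tool frame, in mm); z points along the fingers, y is the direction in which the jaws open and shut (so a half turn about z gives the same grasp; the last joint's range is limited). The gripper opens to 92 mm and grips with 3 to 60 N. Pads are 19 mm wide; open, the fingers measure 130 mm over their backs; the gripper's body (75 mm by 190 mm) begins 47 mm behind the grasp point.
Start: joints at [-1.417, 0.342, 1.524, -0, 1.275, -0.146], TCP at [155.069, -501.59, 292.241] pointing down, gripper open.
Joint ranges: [-2.53, 2.53], [-0.77, 2.02], [0.04, 2.7], [-1, 4.14], [0.28, 2.66], [-3.11, 3.11]. Speed limits (rad/s): [2.57, 2.57, 3.14, 3.14, 3.14, 3.14].

INTERFACE

Orientations are given as [roll, pitch, yaw] about the fixed x, y, z axes, in that order (R = Rz(yaw) Ry(pitch) Rx(roll)).
In Python, from plant import bot gives the robot as it stands.
- The arm moves only by the tool carry_out, never from a script. Its argument "deltas" is a list that holds one entry, the list of rows, each a list of 4 numbers: the shift along the tool's x, y, z in mm, then the turn about the tool's z in units of 5 degrees (1.0 is 5 degrees). A call has 1 to 20 rows; each row is the pose to reach, as a shift and turn from the pose commanded when the call began, along the tool's axes at that moment; what a row does not reach only later rows make up. A row lasts 1/10 s, in which the tool goes at most 50 mm and 8.59 degrees, less where a joint would pass 70% of its speed; a pose out of reach is approached as far as the arm can. A call with a gripper value outside its range is refused whole. "fingers" is the finger opening in mm, from 0 to 91.8, set as the call begins (left out, the last holds). The fingers move at their own pace and stop on an object; the grip force is fixed at half the most. Time passes only in rows, so rows that repeat a pose let the fingers close. It gives the time, the measured TCP pose, the force and the opening at its end, in the units of the state.
- bot.get_obs(): the state, without advancing time (a new reading comes with each control period).
- bot.capture(name): name is "scene" or "top" or "wrist"; returns (picture, depth): 480x640x3 uint8, blue, green, red; 480x640 float32, mm along the optical axis (not along the pixel's ray), 0 where there is no reading.
- bot.camera_model(name): a dict with "K" (3x3 intrinsics, pixels), "camera_from_world" (4x4, takes a point from world to camera coordinates). Camera axes: x right, y down, z forward; pixel columns grow to the right and rows downward; lengths in mm; the calibration is good to about 2 mm. A picture is of the moment at which its call begins: read the wrist's pose just before it. camera_model takes no time and is no camera call; for the wrist camera it gives the pose at the moment of the call.
- bot.close_job(): hands the job in, once; it reports no verdict.
The state is a dict: "time": time; "joint_positions": joint angles; "dq": joint speeds; "tau": joint torques, N m; "tool_pos": TCP position; "tcp_rot": TCP orientation; "contact_force": force on the tool from outside, world axes, zero at the start; "moment": the same for the moment, N m; "grip_width": finger opening in mm.
Only numpy, scipy, OpenCV 4.12 (cv2) and the standard library are available. Lean on these libraries where they do the work, as an engineer would, in place of code of your own. Each camera call takes 0.05 s, during which the arm holds its last target. There are 200 camera calls.

TASK

An old battery charger has been stripped for salvage: sort its five loose parts into the parts bins, both blue capacitors into the red bin, both finned heat sinks (the silver and the black one) into the green bin, and the copper-wound transformer into the yellow bin. Lower each part in and set it down rather than dropping it, so that all stand on the bin floor the same way up as they were found, side by side and not on top of one another. The green control board and the little steel dish of screws are still wanted: leave them where they are.

Things in the scene. Friction and masses are not known exactly. Their poses are not given: they have to be found in the camera images.
- cap_tall: Larger electrolytic capacitor, standing upright: blue cylinder 35 mm in diameter, 60 mm high, blue rim and black disc on top with two small metal screw terminals (3 mm more). Origin: centre of its underside; z up along its axis. About 75 g.
- cap_short: Smaller electrolytic capacitor, standing upright: blue cylinder 30 mm in diameter, 45 mm high, blue rim and black disc on top with two small metal screw terminals (3 mm more). Origin: centre of its underside; z up along its axis. About 50 g.
- sink_silver: Silver aluminium heat sink, 50 (x) x 40 (y) x 28 (z) mm block of seven upright fins running along x on a base plate; its two y faces are flat, rigid and good to grip. Origin: centre of its underside; z up, fins up. About 95 g.
- sink_black: Black heat sink, 45 (x) x 36 (y) x 22 (z) mm: a grid of 5 x 4 square upright pins on a base plate; grip it across y (36 mm), rigid. Origin: centre of its underside; z up, pins up. About 55 g.
- transformer: Small mains transformer: upright laminated dark steel core 22 (x) x 48 (y) x 40 (z) mm with a copper winding and white bobbin flanges bulging to 43 mm along x, and a black bobbin foot 42 x 46 x 3 mm. Grip it across y (48 mm) on the flat ends of the core. Origin: centre of its underside; z up. About 260 g.
- bin_red: Red bin: a stacking parts bin, open on top, outside 160 (its x) x 120 (its y) mm, 3 mm walls, inside 154 x 114 mm. Floor 3 mm thick. Rear wall (+x) and the rear 95 mm of the sides are 55 mm high, front wall (-x, with a white label card) and front of the sides 35 mm high. Fixed, does not move. Origin: centre of its underside, on the bench; z up. Turned about z by at most 0.15 rad.
- bin_green: Green bin: a stacking parts bin, open on top, outside 160 (its x) x 120 (its y) mm, 3 mm walls, inside 154 x 114 mm. Floor 3 mm thick. Rear wall (+x) and the rear 95 mm of the sides are 55 mm high, front wall (-x, with a white label card) and front of the sides 35 mm high. Fixed, does not move. Origin: centre of its underside, on the bench; z up. Turned about z by at most 0.15 rad.
- bin_yellow: Yellow bin: a stacking parts bin, open on top, outside 160 (its x) x 120 (its y) mm, 3 mm walls, inside 154 x 114 mm. Floor 3 mm thick. Rear wall (+x) and the rear 95 mm of the sides are 55 mm high, front wall (-x, with a white label card) and front of the sides 35 mm high. Fixed, does not move. Origin: centre of its underside, on the bench; z up. Turned about z by at most 0.15 rad.
- board: Green control board lying loose on the bench, 50 (x) x 70 (y) mm, 17 mm high over its parts. Origin: centre of its underside. To be left where it is.
- screw_dish: Round steel dish of screws, loose on the bench, 68 mm in diameter, 16 mm high. Origin: centre of its underside. To be left where it is.

How it is judged (in metres and radians):
At the end, for the whole second after the job is handed in: Capacitors in the red bin, heat sinks in the green, transformer in the yellow, each with its underside within 9 mm of the bin floor, tilted less than 0.2 rad and at rest; control board and screw dish within 25 mm of where they were (x of cap_tall in the frame of bin_red between -0.07 and 0.07 m and y of cap_tall in the frame of bin_red between -0.05 and 0.05 m and z of each of cap_tall, cap_short in the frame of bin_red below 0.012 m and angle between each of cap_tall, cap_short, sink_silver, sink_black, transformer's own z axis and vertical below 0.2 rad and linear speed of each of cap_tall, cap_short, sink_silver, sink_black, transformer below 0.02 m/s and x of cap_short in the frame of bin_red between -0.07 and 0.07 m and y of cap_short in the frame of bin_red between -0.05 and 0.05 m and x of sink_silver in the frame of bin_green between -0.07 and 0.07 m and y of sink_silver in the frame of bin_green between -0.05 and 0.05 m and z of each of sink_silver, sink_black in the frame of bin_green below 0.012 m and x of sink_black in the frame of bin_green between -0.07 and 0.07 m and y of sink_black in the frame of bin_green between -0.05 and 0.05 m and x of transformer in the frame of bin_yellow between -0.07 and 0.07 m and y of transformer in the frame of bin_yellow between -0.05 and 0.05 m and z of transformer in the frame of bin_yellow below 0.012 m and distance of each of board, screw_dish from where it was at the start of the episode below 0.025 m); the robot touches nothing.
It fails at once if A part is dropped into its bin: it moves faster than 0.6 m/s inside the bin, within 60 mm of the bin's underside (a free fall of some 20 mm) ((x of cap_tall in the frame of bin_red between -0.07 and 0.07 m and y of cap_tall in the frame of bin_red between -0.05 and 0.05 m and z of cap_tall in the frame of bin_red below 0.06 m and linear speed of cap_tall above 0.6 m/s) or (x of cap_short in the frame of bin_red between -0.07 and 0.07 m and y of cap_short in the frame of bin_red between -0.05 and 0.05 m and z of cap_short in the frame of bin_red below 0.06 m and linear speed of cap_short above 0.6 m/s) or (x of sink_silver in the frame of bin_green between -0.07 and 0.07 m and y of sink_silver in the frame of bin_green between -0.05 and 0.05 m and z of sink_silver in the frame of bin_green below 0.06 m and linear speed of sink_silver above 0.6 m/s) or (x of sink_black in the frame of bin_green between -0.07 and 0.07 m and y of sink_black in the frame of bin_green between -0.05 and 0.05 m and z of sink_black in the frame of bin_green below 0.06 m and linear speed of sink_black above 0.6 m/s) or (x of transformer in the frame of bin_yellow between -0.07 and 0.07 m and y of transformer in the frame of bin_yellow between -0.05 and 0.05 m and z of transformer in the frame of bin_yellow below 0.06 m and linear speed of transformer above 0.6 m/s)).
It fails at once if The control board or the dish of screws is pushed more than 25 mm from its place, or tipped (distance of any of board, screw_dish from where it was at the start of the episode above 0.025 m or angle between any of board, screw_dish's own z axis and vertical above 0.3 rad).
It also fails if it takes over 128 s, if anything falls off the work surface, if the arm or the gripper's body presses on something with over 40 N, if the wrist force passes 120 N, or if a joint passes its speed limit or range.

## Working session

There is one attempt and no reset: what is moved stays moved. The work goes in short steps, Python scripts to look and compute and a tool call to move; the robot and the scene stay as the last step left them, time stands still between calls to the robot, and variables do not carry over. Pictures are saved under pics/ and viewed, about 12 in all and at most 16, crops included, and the job is handed in when it is done.

Besides the shell and the picture viewer there is one more tool, called after "Call:" as a command line: name --argument value ..., lists and objects as JSON in quotes. carry_out: Moves the arm, as the interface text tells. Its arguments: {"type":"object","properties":{"deltas":{"type":"array","items":{"type":"array","items":{"type":"array","items":{"type":"number"}}}},"fingers":{"type":"number"}},"required":["deltas"]}

```bash
mkdir -p pics; ls
python3 - <<'E'
from plant import bot
import cv2,numpy as np
o=bot.get_obs();print(o)
for n in ("top","scene"):
    p,d=bot.capture(n);cv2.imwrite(f"pics/{n}0.png",p);np.save(f"pics/{n}0.npy",d);m=bot.camera_model(n);print(n,m,(d>0).mean())
    np.savez(f"pics/{n}0.npz",p=p,d=d,K=m["K"],T=m["camera_from_world"])
E
```

```text
pics
{'time': 0.0, 'joint_positions': array([-1.41699752e+00,  3.42700610e-01,  1.52505403e+00, -9.87491135e-06,
        1.27537708e+00, -1.45997192e-01]), 'dq': array([ 0.00069479, -0.00048856, -0.00105812, -0.00130925,  0.00050286,
        0.00038614]), 'tau': array([ 3.26916641e-03, -4.31232262e+01, -2.44217777e+01,  7.20028044e-02,
        5.59617381e-02, -1.06690898e-04]), 'tool_pos': array([ 155.01679377, -501.25857268,  291.54343944]), 'tcp_rot': array([-3.14006858e+00, -2.14560011e-04,  2.99798716e-01]), 'contact_force': array([0.04874602, 0.01815503, 0.52337304]), 'moment': array([ 0.02351884, -0.03300217, -0.01300119]), 'grip_width': 91.55416865079162}
top {'K': array([[507.79097951,   0.        , 319.3183058 ],
       [  0.        , 507.79097951, 247.29760643],
       [  0.        ,   0.        ,   1.        ]]), 'camera_from_world': array([[-1.99893536e-02, -9.99509917e-01,  2.40904695e-02,
         2.96766666e+00],
       [-9.83263252e-01,  1.52887160e-02, -1.81547878e-01,
         5.55134576e+02],
       [ 1.81090592e-01, -2.73162981e-02, -9.83086984e-01,
         9.63049549e+02],
       [ 0.00000000e+00,  0.00000000e+00,  0.00000000e+00,
         1.00000000e+00]])} 0.9959440104166667
scene {'K': array([[539.1124155 ,   0.        , 318.50898172],
       [  0.        , 539.1124155 , 242.21970853],
       [  0.        ,   0.        ,   1.        ]]), 'camera_from_world': array([[ 7.94497245e-01,  6.06927400e-01, -2.03287678e-02,
        -4.24482208e+02],
       [ 4.30773188e-01, -5.86866151e-01, -6.85581929e-01,
        -1.87097658e+02],
       [-4.28028723e-01,  5.35935866e-01, -7.27711591e-01,
         1.18002847e+03],
       [ 0.00000000e+00,  0.00000000e+00,  0.00000000e+00,
         1.00000000e+00]])} 0.9959114583333334
```

View pics/top0.png

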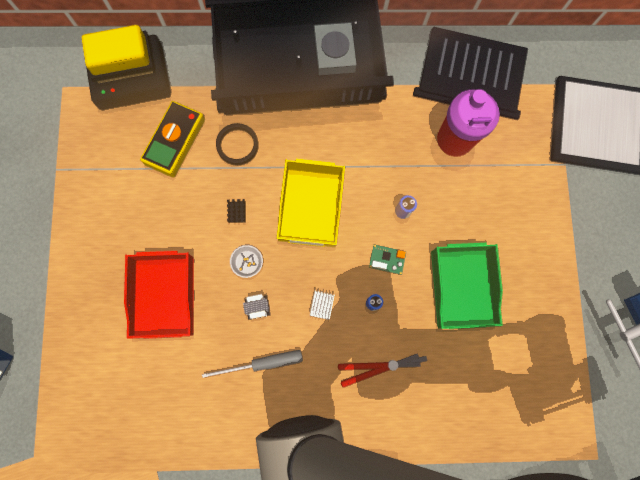

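View pics/scene0.png

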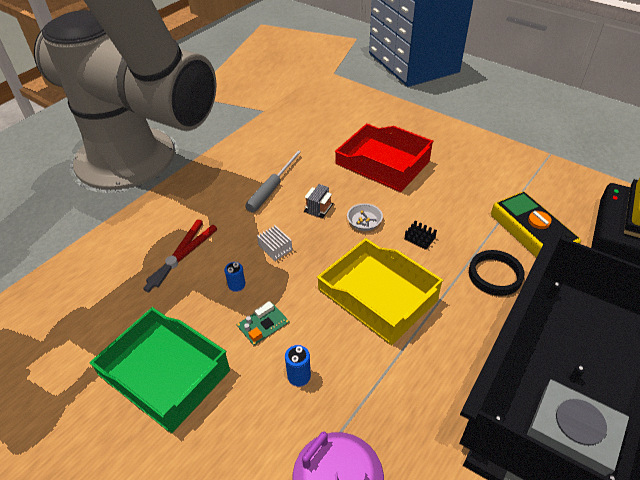

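The top picture shows the black sink at (236,211), transformer (257,306), silver sink (321,304), short cap (375,302) and tall cap (405,206). The bins are at red (160,294), yellow (311,203) and green (468,285), the dish at (247,261) and the board at (388,259). The scene view agrees. Next I'll turn depth into positions.

```bash
cat > h.py <<'E'
import numpy as np,cv2
def world(d,K,T):
    v,u=np.mgrid[:480,:640]
    P=np.stack([(u-K[0,2])/K[0,0]*d,(v-K[1,2])/K[1,1]*d,d,np.ones_like(d)],-1)
    W=P@np.linalg.inv(T).T
    W[d<=0]=np.nan
    return W[...,:3]
def load(n):
    z=np.load(f"pics/{n}.npz");return z["p"],world(z["d"],z["K"],z["T"])
def rect(P):
    (c,s,a)=cv2.minAreaRect(P[:,:2].astype(np.float32));return np.round(c,1),np.round(s,1),round(a,1)
E
python3 - <<'E'
from h import *
_,Wt=load("top0");_,Ws=load("scene0")
seeds=dict(black=(236,211,17),trafo=(257,306,20),silver=(321,304,20),cshort=(375,302,16),ctall=(405,206,18),red=(160,294,46),yellow=(311,203,52),green=(468,285,50),dish=(247,261,20),board=(388,259,24))
for n,(u,v,r) in seeds.items():
    R=Wt[v-r:v+r+1,u-r:u+r+1].reshape(-1,3); R=R[np.isfinite(R[:,2])]
    P=R[(R[:,2]>8)]
    h=np.percentile(P[:,2],97);tp=P[P[:,2]>h-6]
    print(n,"top n",len(P),"h%.1f"%h,"bench%.1f"%np.median(R[R[:,2]<6][:,2]) ,"all",*rect(P),"toprect",*rect(tp))
    c=tp[:,:2].mean(0); S=Ws.reshape(-1,3); q=np.hypot(S[:,0]-np.array(rect(P)[0])[0],S[:,1]-np.array(rect(P)[0])[1])
    S=S[(q<(45 if r<30 else 110))&(S[:,2]>8)]
    if len(S): h=np.percentile(S[:,2],97);tp=S[S[:,2]>h-6];print("    scene h%.1f"%h,"all",*rect(S),"top",*rect(tp))
E
```

```text
black top n 207 h24.9 bench1.6 all [642.5 164.4] [46.  36.5] 1.9 toprect [642.7 164.6] [45.9 35.7] 0.4
    scene h23.2 all [643. 163.] [46.5 37.8] 1.5 top [642.8 162.7] [46.1 37.4] 1.8
trafo top n 471 h43.0 bench1.0 all [441.5 120.7] [42.6 48.1] 9.8 toprect [439.4 119.9] [35.3 48.7] 21.3
    scene h41.4 all [442.1 118.7] [44.9 52.3] 15.3 top [443.1 119.8] [36.  53.2] 0.3
silver top n 264 h31.6 bench1.1 all [442.9 -10.7] [39.9 50.4] 76.8 toprect [443.2 -10.7] [39.9 49.1] 76.8
    scene h29.6 all [443.1 -12.3] [42.3 53.4] 76.6 top [443.4 -12. ] [41.5 52.6] 77.0
cshort top n 218 h50.2 bench0.7 all [ 445.6 -115. ] [28.4 31. ] 87.2 toprect [ 445.9 -115.2] [25.9 26.9] 66.9
    scene h48.3 all [ 447.3 -117.5] [30.7 29.5] 1.2 top [ 446.3 -117.5] [29.  31.2] 53.1
ctall top n 350 h64.4 bench1.2 all [ 640.4 -187.6] [34.7 34.4] 52.6 toprect [ 640.5 -187.8] [32.8 33.9] 49.2
    scene h63.4 all [ 642.7 -190. ] [34.8 34.6] 79.4 top [ 642.7 -189.7] [34.6 34.4] 76.6
red top n 1883 h57.8 bench2.2 all [475.6 312.1] [183.1 124.6] 0.9 toprect [498.3 312.5] [106.8 125.2] 1.7
    scene h55.6 all [468.2 310.2] [169.3 127.8] 0.8 top [497.9 310.4] [110.  126.3] 0.2
yellow top n 1410 h57.7 bench1.9 all [644.   11.4] [148. 247.] 72.8 toprect [683.    4.9] [124.1 107.7] 83.5
    scene h55.8 all [653.1   7.6] [125.7 167.9] 82.8 top [681.9   4. ] [125.7 110.1] 82.7
green top n 1858 h57.1 bench1.6 all [ 475.2 -304.7] [167.5 125.3] 1.3 toprect [ 505.7 -303.8] [106.6 125.4] 0.8
    scene h56.2 all [ 475.9 -305.9] [168.9 124.2] 1.7 top [ 505.  -305.1] [110.8 124.1] 1.5
dish top n 404 h18.9 bench1.7 all [535.4 142.9] [66.  66.7] 88.6 toprect [535.4 142.9] [66.  66.7] 88.6
    scene h17.8 all [535.1 141.5] [66.4 67.9] 88.1 top [535.1 141.5] [66.4 67.9] 88.1
board top n 253 h19.1 bench1.4 all [ 535.1 -149.4] [66.6 46.1] 77.6 toprect [ 527.6 -153.3] [32.9 75.3] 23.5
    scene h18.0 all [ 537.2 -152.4] [61.5 51.6] 74.4 top [ 528.  -154.6] [33.9 77.2] 21.3
```

```bash
cat > go.py <<'E'
import sys,numpy as np
from scipy.spatial.transform import Rotation as R
from plant import bot
def go(x,y,z,yaw=0):
    o=bot.get_obs();A=R.from_euler('xyz',o["tcp_rot"])
    s=A.inv().apply(np.array([x,y,z])-o["tool_pos"])
    t=((o["tcp_rot"][2]-np.radians(yaw)+np.pi)%(2*np.pi)-np.pi)
    print("t%.1f"%o["time"],"pos",o["tool_pos"].round(1),"F",o["contact_force"].round(1),"grip%.1f"%o["grip_width"],"shift",s.round(1),"turn",round(np.degrees(t)/5,2))
if __name__=="__main__": go(*map(float,sys.argv[1:]))
E
python3 go.py 446 -116 170 0
```

```text
t0.1 pos [ 155.  -501.3  291.6] F [ 0.1 -0.5 -0.5] grip92.2 shift [ 391.8 -282.   122.1] turn 3.44
```

Call:
carry_out --deltas '[[[15,-10,0,0],[45,-32,10,0.3],[78,-56,20,0.7],[111,-80,32,1.0],[144,-104,44,1.3],[177,-128,56,1.6],[210,-152,68,1.9],[243,-176,80,2.2],[276,-200,92,2.5],[309,-224,104,2.8],[342,-248,112,3.1],[370,-268,118,3.3],[386,-278,122,3.44],[392,-282,122,3.44],[392,-282,122,3.44],[392,-282,122,3.44]]]' --fingers 91

```text
time: 1.7
tool_pos: [445.9, -116.7, 170.4]
tcp_rot: [3.141, 0.0, -0.0]
contact_force: [0.5, -0.4, 0.1]
grip_width: 91.1
```

```bash
python3 go.py 446 -116 78 0
python3 - <<'E'
from plant import bot
import cv2,numpy as np
m=bot.camera_model("wrist");p,d=bot.capture("wrist");cv2.imwrite("pics/w1.png",p)
np.savez("pics/w1.npz",p=p,d=d,K=m["K"],T=m["camera_from_world"])
E
```

```text
t1.7 pos [ 445.9 -116.7  170.4] F [ 0.5 -0.4  0.1] grip91.1 shift [ 0.1 -0.7 92.4] turn -0.0
```

View pics/w1.png

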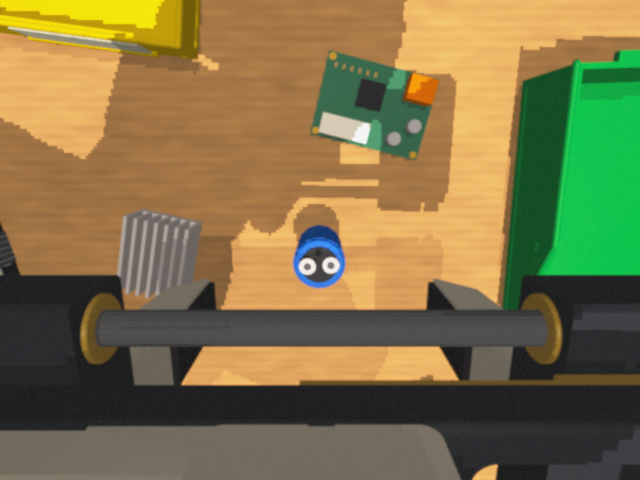

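The wrist view shows the short cap at (319,262), midway between the fingers, with the board clear at (375,105). I'll descend now.

Call:
carry_out --deltas '[[[0,0,15,0],[0,0,35,0],[0,0,55,0],[0,0,75,0],[0,0,88,0],[0,0,92,0],[0,0,92,0]]]'

```text
time: 2.45
tool_pos: [445.9, -117.0, 78.1]
tcp_rot: [-3.141, 0.001, -0.002]
contact_force: [0.5, 0.3, 0.5]
grip_width: 91.1
```

Run:
```python
from h import *
_,W=load("w1")
P=W[215:290,285:355].reshape(-1,3);P=P[P[:,2]>8];h=np.percentile(P[:,2],97);print(h,rect(P[P[:,2]>h-8]))
```

```text
49.14388339071864 (array([ 443.6, -115. ]), array([30.1, 30.6]), 89.9)
```

Call:
carry_out --deltas '[[[0,0,0,0],[0,0,0,0],[0,0,0,0],[0,0,0,0],[0,0,0,0],[0,0,0,0],[0,0,-10,0],[0,0,-30,0],[0,0,-55,0],[0,0,-80,0],[0,-8,-100,0],[0,-25,-112,0],[-2,-50,-112,0]]]' --fingers 20

```text
time: 3.75
tool_pos: [445.4, -66.8, 192.7]
tcp_rot: [3.14, -0.005, -0.002]
contact_force: [1.2, -0.2, -0.2]
grip_width: 20.0
```

```bash
python3 go.py 431 311 190 1
```

```text
t3.8 pos [445.4 -66.8 192.7] F [ 1.2 -0.2 -0.2] grip20.0 shift [ -15.2 -377.8    2. ] turn -0.22
```

The opening reached 20 mm on a 30 mm cap, so the grasp failed. I'll look again.

Run:
```python
from plant import bot
import cv2,numpy as np
from h import *
for n in("wrist","top"):
    m=bot.camera_model(n);p,d=bot.capture(n)
    np.savez(f"pics/{n}2.npz",p=p,d=d,K=m["K"],T=m["camera_from_world"])
    if n=="wrist":a=p
    else: b=p
cv2.imwrite("pics/m2.png",np.hstack([cv2.resize(a,(400,300)),cv2.resize(b[150:390,200:520],(400,300))]))
```

```text
(no output)
```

View pics/m2.png

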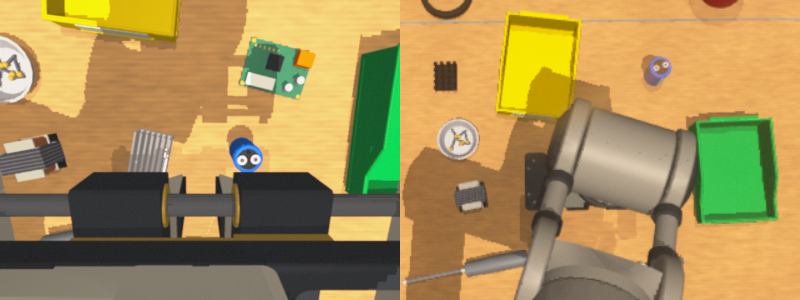

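```bash
python3 - <<'E'
from h import *
_,W=load("wrist2")
P=W[210:285,355:430].reshape(-1,3);P=P[P[:,2]>8];h=np.percentile(P[:,2],97);print(h,rect(P[P[:,2]>h-8]))
P=W[190:320,0:130].reshape(-1,3);P=P[P[:,2]>8];h=np.percentile(P[:,2],97);print("trafo",h,rect(P[P[:,1]>70]))
E
python3 go.py 445.5 -115.5 78 0
```

```text
204.3217033386037 (array([480.2, -85.1]), array([ 3.2, 13.4]), 10.7)
trafo 216.66504425205196 (array([439.4, 120.9]), array([43.3, 49.1]), 10.2)
t3.9 pos [443.8 -64.5 191.2] F [-0.2  0.8  0.8] grip19.8 shift [  1.5  51.  113.2] turn 0.02
```

Run:
```python
from h import *
_,W=load("wrist2")
P=W[200:285,355:430].reshape(-1,3);P=P[(P[:,2]>8)&(P[:,2]<70)];h=np.percentile(P[:,2],97);print(h,rect(P[P[:,2]>h-8]))
```

```text
49.08697721315551 (array([ 444.3, -114.8]), array([29.3, 30.6]), 3.2)
```

The cap didn't move. The jaws are slow and hadn't closed before the lift, so I'll retry with a 55 mm pre-opening and a longer wait.

Call:
carry_out --deltas '[[[0,10,0,0],[1,30,0,0],[1,45,0,0],[1,50,0,0],[1,50,0,0],[1,50,0,0],[1,50,10,0],[1,50,25,0],[1,50,45,0],[1,50,65,0],[1,50,85,0],[1,50,102,0],[1,50,110,0],[1,50,112,0],[1,50,112,0]]]' --fingers 55

```text
time: 5.35
tool_pos: [445.4, -116.2, 78.2]
tcp_rot: [3.142, 0.0, -0.0]
contact_force: [0.4, 0.3, 0.7]
grip_width: 55.2
```

Call:
carry_out --deltas '[[[0,0,0,0],[0,0,0,0],[0,0,0,0],[0,0,0,0],[0,0,0,0],[0,0,0,0],[0,0,0,0],[0,0,0,0]]]' --fingers 15

```text
time: 6.15
tool_pos: [445.5, -116.5, 78.6]
tcp_rot: [3.141, -0.001, -0.0]
contact_force: [-0.8, -0.1, 5.7]
grip_width: 29.2
```

Call:
carry_out --deltas '[[[0,0,-10,0],[0,0,-30,0],[0,0,-55,0],[0,-5,-80,0],[0,-20,-100,0],[-2,-48,-110,0],[-3,-80,-112,0],[-4,-115,-112,0],[-5,-150,-112,0],[-7,-185,-112,0],[-8,-220,-112,0],[-9,-255,-112,0],[-10,-290,-112,0],[-12,-325,-112,0],[-13,-360,-112,0],[-14,-390,-112,0],[-15,-412,-112,0],[-15,-424,-112,0],[-15,-427,-112,0],[-15,-427,-112,0]]]'

```text
time: 8.15
tool_pos: [430.4, 310.2, 190.2]
tcp_rot: [3.141, 0.0, -0.0]
contact_force: [-0.0, 0.1, -0.2]
grip_width: 29.5
```

```bash
python3 go.py 431 311 82 1
python3 - <<'E'
from plant import bot
import cv2,numpy as np
from h import *
n="wrist";m=bot.camera_model(n);p,d=bot.capture(n)
np.savez(f"pics/{n}3.npz",p=p,d=d,K=m["K"],T=m["camera_from_world"]);cv2.imwrite("pics/w3.png",p)
E
```

```text
t8.2 pos [430.4 310.2 190.2] F [-0.   0.1 -0.2] grip29.5 shift [  0.6  -0.8 108.2] turn -0.2
```

View pics/w3.png

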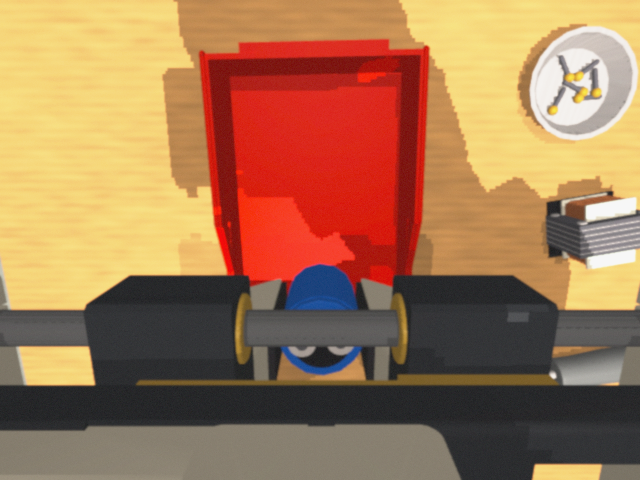

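The cap is held upright over the red bin, centred laterally (bin walls at columns 205 and 425). The front wall is hidden, so I'll check the bin's extent from depth.

Run:
```python
from h import *
_,W=load("wrist3");P=W[:275,180:445].reshape(-1,3)
T=P[(P[:,2]>48)&(P[:,2]<64)];print("wrist rear top x",np.percentile(T[:,0],[1,50,99]),"y",np.percentile(T[:,1],[1,99]))
F=P[(P[:,2]>-2)&(P[:,2]<7)&(abs(P[:,1]-311)<40)];print("floor z",np.median(F[:,2]),np.percentile(F[:,0],99))
for n in("top0","scene0"):
    _,W=load(n);P=W.reshape(-1,3);P=P[(abs(P[:,1]-311)<75)&(abs(P[:,0]-466)<110)]
    for nm,yc in(("all",0),):
        Q=P[(P[:,2]>26)]
        print(n,"wall x",np.percentile(Q[:,0],[.5,99.5]),"y",np.percentile(Q[:,1],[.5,99.5]))
        F=P[(P[:,2]>0)&(P[:,2]<8)&(abs(P[:,1]-311)<40)&(abs(P[:,0]-466)<60)];print(" floor z",np.median(F[:,2]))
```

```text
wrist rear top x [440.86277646 536.02394342 548.88001006] y [251.95805417 375.00411734]
floor z 3.276794246497957 584.5290919319523
top0 wall x [384.31597422 551.47734656] y [249.20668637 374.20772567]
 floor z 3.4289598570870794
scene0 wall x [386.16380245 552.14271568] y [247.34114314 372.81054668]
 floor z 2.8761973796468965
```

Call:
carry_out --deltas '[[[0,0,12,0],[0,0,30,0],[0,0,50,0],[0,0,68,0],[0,0,84,0],[0,0,95,0],[0,0,102,0],[0,0,106,0],[0,0,108,0],[0,0,108,0],[0,0,108,0]]]'

```text
time: 9.3
tool_pos: [430.7, 310.7, 82.7]
tcp_rot: [-3.141, -0.001, -0.0]
contact_force: [-0.2, 0.6, -0.6]
grip_width: 29.4
```

Call:
carry_out --deltas '[[[0,0,0,0],[0,0,0,0],[0,0,0,0],[0,0,0,0],[0,0,-10,0],[0,0,-30,0],[0,0,-55,0],[0,0,-85,0],[0,0,-110,0],[0,0,-120,0],[0,0,-120,0]]]' --fingers 50

```text
time: 10.4
tool_pos: [431.0, 310.9, 203.8]
tcp_rot: [-3.14, -0.003, -0.0]
contact_force: [0.1, 0.0, -0.4]
grip_width: 50.0
```

```bash
python3 go.py 441.5 120 180 10
```

```text
t10.4 pos [431.  310.9 203.8] F [ 0.1  0.  -0.4] grip50.0 shift [ 10.5 190.9  23.5] turn -2.0
```

Next the transformer.

Call:
carry_out --deltas '[[[0,10,0,-0.2],[2,35,5,-0.5],[4,70,10,-0.9],[6,105,20,-1.2],[8,140,24,-1.5],[10,170,24,-1.8],[10,186,24,-2.0],[10,191,24,-2.0],[10,191,35,-2.0],[10,191,55,-2.0],[10,191,75,-2.0],[10,191,95,-2.0],[10,191,112,-2.0],[10,191,122,-2.0],[10,191,126,-2.0],[10,191,126,-2.0],[10,191,126,-2.0]]]' --fingers 78

```text
time: 12.1
tool_pos: [440.7, 119.8, 76.6]
tcp_rot: [3.141, -0.001, 0.174]
contact_force: [0.1, 0.4, 0.4]
grip_width: 78.2
```

Call:
carry_out --deltas '[[[0,0,0,0],[0,0,0,0],[0,0,0,0],[0,0,0,0],[0,0,0,0],[0,0,0,0],[0,0,0,0],[0,0,0,0]]]' --fingers 30

```text
time: 12.9
tool_pos: [440.5, 119.6, 76.4]
tcp_rot: [3.142, -0.0, 0.174]
contact_force: [-0.6, 1.3, 5.6]
grip_width: 47.6
```

```bash
python3 go.py 650 8 190 -7.3;  python3 - <<'E'
from h import *
for n in("top0","scene0"):
    _,W=load(n);P=W.reshape(-1,3);q=P-[650,8.5,0];a=np.radians(-7.3);c,s=np.cos(a),np.sin(a);X=c*q[:,0]+s*q[:,1];Y=-s*q[:,0]+c*q[:,1]
    m=(abs(X)<110)&(abs(Y)<75)&(P[:,2]>26);print(n,np.percentile(X[m],[.5,99.5]),np.percentile(Y[m],[.5,99.5]))
    m=(abs(X)<60)&(abs(Y)<40);print(np.median(P[m,2]))
E
```

```text
t12.9 pos [440.5 119.6  76.4] F [-0.6  1.3  5.6] grip47.6 shift [ 187.   146.2 -113.5] turn 3.45
top0 [-80.55262589  85.77373347] [-61.21447411  62.1132385 ]
3.389980681638008
scene0 [-79.24055852  86.79325192] [-62.8367765   60.86547691]
2.7155921600279953
```

Call:
carry_out --deltas '[[[0,0,-8,0],[0,0,-25,0],[0,0,-48,0],[3,2,-72,0.1],[12,9,-92,0.3],[28,22,-106,0.6],[48,37,-113,0.9],[68,53,-114,1.3],[88,69,-114,1.7],[108,84,-114,2.1],[128,100,-114,2.5],[148,116,-114,2.9],[166,130,-114,3.2],[179,140,-114,3.4],[186,145,-114,3.45],[187,146,-114,3.45],[187,146,-114,3.45]]]'

```text
time: 14.6
tool_pos: [649.2, 8.4, 189.8]
tcp_rot: [3.142, 0.002, -0.127]
contact_force: [-0.0, 0.3, -1.8]
grip_width: 47.9
```

```bash
python3 go.py 650 8 80 -7.3
```

```text
t14.6 pos [649.2   8.4 189.8] F [-0.   0.3 -1.8] grip47.9 shift [  1.    0.3 109.8] turn 0.01
```

Call:
carry_out --deltas '[[[0,0,12,0],[0,0,30,0],[0,0,50,0],[0,0,70,0],[0,0,86,0],[0,0,97,0],[0,0,104,0],[0,0,108,0],[0,0,110,0],[0,0,110,0],[0,0,110,0]]]'

```text
time: 15.7
tool_pos: [650.2, 8.2, 80.9]
tcp_rot: [3.142, -0.001, -0.127]
contact_force: [-0.4, -0.4, -3.8]
grip_width: 47.9
```

Call:
carry_out --deltas '[[[0,0,0,0],[0,0,0,0],[0,0,0,0],[0,0,0,0],[0,0,-10,0],[0,0,-30,0],[0,0,-55,0],[0,0,-85,0],[0,0,-110,0],[0,0,-120,0],[0,0,-120,0]]]' --fingers 64

```text
time: 16.8
tool_pos: [650.5, 8.1, 202.2]
tcp_rot: [-3.142, -0.004, -0.127]
contact_force: [0.3, -0.5, -0.3]
grip_width: 64.0
```

```bash
python3 go.py 642 -188 180 -7.3
```

```text
t16.8 pos [650.5   8.1 202.2] F [ 0.3 -0.5 -0.3] grip64.0 shift [ 16.3 195.6  22.2] turn 0.01
```

Next the tall cap.

Call:
carry_out --deltas '[[[1,10,0,0],[3,35,5,0],[6,70,10,0],[9,105,15,0],[12,140,20,0],[15,170,22,0],[16,190,22,0],[16,196,22,0],[16,196,22,0],[16,196,35,0],[16,196,55,0],[16,196,75,0],[16,196,94,0],[16,196,106,0],[16,196,110,0],[16,196,110,0],[16,196,110,0]]]'

```text
time: 18.5
tool_pos: [641.4, -188.1, 91.0]
tcp_rot: [3.141, -0.001, -0.127]
contact_force: [0.1, 0.2, 0.8]
grip_width: 64.2
```

Call:
carry_out --deltas '[[[0,0,0,0],[0,0,0,0],[0,0,0,0],[0,0,0,0],[0,0,0,0],[0,0,0,0],[0,0,0,0],[0,0,0,0]]]' --fingers 20

```text
time: 19.3
tool_pos: [641.0, -188.3, 90.5]
tcp_rot: [3.141, -0.0, -0.127]
contact_force: [-1.2, -0.8, 2.6]
grip_width: 34.9
```

```bash
python3 go.py 502 312 200 0;python3 go.py 642 -188 200 0
```

```text
t19.3 pos [ 641.  -188.3   90.5] F [-1.2 -0.8  2.6] grip34.9 shift [-201.2 -478.7 -109.7] turn -1.45
t19.3 pos [ 641.  -188.3   90.5] F [-1.2 -0.8  2.6] grip34.9 shift [   1.    -0.4 -109.5] turn -1.45
```

Call:
carry_out --deltas '[[[0,0,-10,0],[0,0,-32,0],[0,0,-58,0],[-2,-5,-82,0],[-8,-18,-100,-0.1],[-18,-42,-109,-0.2],[-30,-72,-110,-0.3],[-44,-105,-110,-0.4],[-58,-138,-110,-0.5],[-72,-171,-110,-0.6],[-86,-204,-110,-0.7],[-100,-238,-110,-0.8],[-114,-272,-110,-0.9],[-128,-306,-110,-1.0],[-142,-340,-110,-1.1],[-157,-374,-110,-1.2],[-171,-408,-110,-1.3],[-184,-438,-110,-1.4],[-194,-462,-110,-1.45],[-200,-475,-110,-1.45]]]'

```text
time: 21.3
tool_pos: [501.9, 310.2, 200.6]
tcp_rot: [-3.141, -0.0, 0.002]
contact_force: [0.3, -0.7, -0.5]
grip_width: 34.8
```

Call:
carry_out --deltas '[[[-1,-4,0,0],[-1,-4,0,0],[-1,-4,0,0]]]'

```text
time: 21.6
tool_pos: [502.1, 311.2, 200.2]
tcp_rot: [3.141, -0.0, -0.001]
contact_force: [0.7, -0.0, -0.3]
grip_width: 34.3
```

```bash
python3 go.py 502 312 94 0
```

```text
t21.6 pos [502.1 311.2 200.2] F [ 0.7 -0.  -0.3] grip34.3 shift [-1.000e-01 -8.000e-01  1.062e+02] turn -0.02
```

Call:
carry_out --deltas '[[[0,0,12,0],[0,0,30,0],[0,0,50,0],[0,0,68,0],[0,0,84,0],[0,0,94,0],[0,0,101,0],[0,0,104,0],[0,0,106,0],[0,0,106,0],[0,0,106,0]]]'

```text
time: 22.7
tool_pos: [501.9, 312.4, 94.7]
tcp_rot: [-3.141, -0.001, -0.0]
contact_force: [-0.2, 0.1, -0.3]
grip_width: 34.3
```

Call:
carry_out --deltas '[[[0,0,0,0],[0,0,0,0],[0,0,0,0],[0,0,0,0],[0,0,-10,0],[0,0,-30,0],[0,0,-55,0],[0,0,-85,0],[0,0,-110,0],[0,0,-115,0],[0,0,-115,0]]]' --fingers 55

```text
time: 23.8
tool_pos: [501.9, 312.4, 210.3]
tcp_rot: [-3.141, -0.002, -0.0]
contact_force: [0.2, 0.8, -0.1]
grip_width: 54.9
```

```bash
python3 go.py 642.5 163.5 71 1.5
```

```text
t23.8 pos [501.9 312.4 210.3] F [ 0.2  0.8 -0.1] grip54.9 shift [140.3 148.9 139.5] turn -0.3
```

Next the black sink.

Call:
carry_out --deltas '[[[5,5,0,0],[20,21,5,0],[45,48,12,-0.1],[70,74,20,-0.2],[95,101,30,-0.3],[118,126,38,-0.3],[134,142,42,-0.3],[140,149,45,-0.3],[140,149,60,-0.3],[140,149,80,-0.3],[140,149,100,-0.3],[140,149,118,-0.3],[140,149,130,-0.3],[140,149,137,-0.3],[140,149,139,-0.3],[140,149,139,-0.3],[140,149,139,-0.3]]]' --fingers 62

```text
time: 25.5
tool_pos: [642.1, 163.3, 71.1]
tcp_rot: [-3.142, -0.002, 0.026]
contact_force: [-0.8, -0.4, -0.5]
grip_width: 62.0
```

Call:
carry_out --deltas '[[[0,0,0,0],[0,0,0,0],[0,0,0,0],[0,0,0,0],[0,0,0,0],[0,0,0,0],[0,0,0,0],[0,0,0,0]]]' --fingers 20

```text
time: 26.3
tool_pos: [641.7, 163.2, 70.4]
tcp_rot: [3.142, -0.0, 0.026]
contact_force: [-1.3, 0.4, 2.4]
grip_width: 35.7
```

```bash
python3 - <<'E'
from h import *
for n in("top0","scene0"):
    _,W=load(n);P=W.reshape(-1,3)
    m=(abs(P[:,0]-473)<100)&(abs(P[:,1]+304.5)<72)&(P[:,2]>26);print(n,np.percentile(P[m,0],[.5,99.5]),np.percentile(P[m,1],[.5,99.5]))
E
python3 go.py 507 -304.5 190 1
```

```text
top0 [391.33807716 558.41320023] [-367.21041212 -241.72018041]
scene0 [392.53711804 560.17741546] [-368.84481085 -243.67830257]
t26.3 pos [641.7 163.2  70.4] F [-1.3  0.4  2.4] grip35.7 shift [-146.7  464.1 -119.6] turn 0.1
```

Call:
carry_out --deltas '[[[0,0,-10,0],[0,0,-32,0],[0,0,-60,0],[-2,5,-88,0],[-6,18,-108,0],[-13,42,-118,0],[-22,71,-120,0],[-32,103,-120,0],[-42,135,-120,0],[-53,167,-120,0.1],[-63,199,-120,0.1],[-73,231,-120,0.1],[-83,264,-120,0.1],[-94,297,-120,0.1],[-104,330,-120,0.1],[-115,363,-120,0.1],[-125,395,-120,0.1],[-135,425,-120,0.1],[-142,448,-120,0.1],[-146,460,-120,0.1]]]'

```text
time: 28.3
tool_pos: [506.8, -302.4, 190.7]
tcp_rot: [3.141, -0.0, 0.015]
contact_force: [0.1, -0.2, -0.9]
grip_width: 35.9
```

Call:
carry_out --deltas '[[[-1,4,0,0],[-1,4,0,0],[-1,4,0,0]]]'

```text
time: 28.6
tool_pos: [506.9, -303.4, 190.3]
tcp_rot: [-3.141, 0.0, 0.018]
contact_force: [0.4, -0.4, -0.3]
grip_width: 35.8
```

```bash
python3 go.py 507 -304.5 74.5 1
```

```text
t28.6 pos [ 506.9 -303.4  190.3] F [ 0.4 -0.4 -0.3] grip35.8 shift [1.000e-01 1.200e+00 1.158e+02] turn 0.01
```

Call:
carry_out --deltas '[[[0,0,12,0],[0,0,32,0],[0,0,54,0],[0,0,76,0],[0,0,92,0],[0,0,103,0],[0,0,110,0],[0,0,114,0],[0,0,115,0],[0,0,115,0],[0,0,115,0]]]'

```text
time: 29.7
tool_pos: [506.9, -304.7, 75.9]
tcp_rot: [3.141, -0.001, 0.017]
contact_force: [-0.1, 1.0, 0.4]
grip_width: 35.7
```

Call:
carry_out --deltas '[[[0,0,0,0],[0,0,0,0],[0,0,0,0],[0,0,0,0],[0,0,-10,0],[0,0,-30,0],[0,0,-55,0],[0,0,-85,0],[0,0,-110,0],[0,0,-120,0],[0,0,-120,0]]]' --fingers 54

```text
time: 30.8
tool_pos: [507.1, -304.8, 197.0]
tcp_rot: [3.139, -0.003, 0.017]
contact_force: [0.1, 0.8, 0.6]
grip_width: 53.9
```

```bash
python3 go.py 443 -11.5 72 -13.2
```

```text
t30.8 pos [ 507.1 -304.8  197. ] F [0.1 0.8 0.6] grip53.9 shift [ -59.4 -294.6  124.1] turn 2.84
```

Next the silver sink.

Call:
carry_out --deltas '[[[-2,-10,0,0.2],[-6,-32,0,0.5],[-13,-66,0,0.8],[-20,-100,2,1.1],[-27,-135,6,1.5],[-34,-170,10,1.9],[-41,-205,14,2.2],[-48,-240,18,2.5],[-54,-270,22,2.7],[-58,-288,25,2.84],[-59,-294,27,2.84],[-59,-294,40,2.84],[-59,-294,60,2.84],[-59,-294,82,2.84],[-59,-294,102,2.84],[-59,-294,115,2.84],[-59,-294,122,2.84],[-59,-294,124,2.84],[-59,-294,124,2.84]]]' --fingers 66

```text
time: 32.7
tool_pos: [442.6, -11.7, 71.1]
tcp_rot: [3.141, 0.0, -0.231]
contact_force: [-0.4, 0.4, 0.5]
grip_width: 66.1
```

Call:
carry_out --deltas '[[[0,0,0,0],[0,0,0,0],[0,0,0,0],[0,0,0,0],[0,0,0,0],[0,0,0,0],[0,0,0,0],[0,0,0,0]]]' --fingers 25

```text
time: 33.5
tool_pos: [442.8, -11.5, 71.5]
tcp_rot: [3.142, -0.001, -0.231]
contact_force: [-0.8, 0.0, 5.9]
grip_width: 39.4
```

```bash
python3 go.py 438 -305.5 190 1
```

```text
t33.5 pos [442.8 -11.5  71.5] F [-0.8  0.   5.9] grip39.4 shift [  62.7  287.3 -118.4] turn -2.84
```

Call:
carry_out --deltas '[[[0,0,-10,0],[0,0,-32,0],[0,0,-60,0],[1,5,-88,-0.1],[4,18,-107,-0.2],[9,40,-117,-0.4],[15,68,-118,-0.7],[21,98,-118,-1.0],[28,129,-118,-1.3],[35,160,-118,-1.6],[42,191,-118,-1.9],[48,221,-118,-2.2],[54,248,-118,-2.5],[59,269,-118,-2.7],[62,282,-118,-2.84],[63,287,-118,-2.84],[63,287,-118,-2.84],[63,287,-118,-2.84]]]'

```text
time: 35.3
tool_pos: [438.1, -304.5, 189.2]
tcp_rot: [-3.141, 0.0, 0.017]
contact_force: [0.3, -0.2, -2.1]
grip_width: 39.7
```

```bash
python3 go.py 438 -305.5 75.5 1
```

```text
t35.3 pos [ 438.1 -304.5  189.2] F [ 0.3 -0.2 -2.1] grip39.7 shift [-1.000e-01  1.000e+00  1.137e+02] turn -0.0
```

Call:
carry_out --deltas '[[[0,0,12,0],[0,0,32,0],[0,0,54,0],[0,0,76,0],[0,0,91,0],[0,0,101,0],[0,0,108,0],[0,0,112,0],[0,0,113,0],[0,0,113,0],[0,0,113,0]]]'

```text
time: 36.4
tool_pos: [438.5, -305.5, 76.8]
tcp_rot: [3.141, -0.001, 0.017]
contact_force: [-0.4, 0.9, -0.9]
grip_width: 39.9
```

Call:
carry_out --deltas '[[[0,0,0,0],[0,0,0,0],[0,0,0,0],[0,0,0,0],[0,0,-10,0],[0,0,-30,0],[0,0,-55,0],[0,0,-85,0],[0,0,-120,0],[-30,30,-150,0],[-70,65,-190,0],[-110,100,-200,0],[-140,130,-200,0],[-140,130,-200,0],[-140,130,-200,0]]]' --fingers 56

```text
time: 37.9
tool_pos: [299.2, -438.7, 276.8]
tcp_rot: [3.141, -0.0, 0.014]
contact_force: [0.6, 0.5, -0.0]
grip_width: 56.0
```

Run:
```python
from plant import bot
import cv2
from h import *
im=[]
for n in("top","scene"):
    m=bot.camera_model(n);p,d=bot.capture(n)
    np.savez(f"pics/{n}9.npz",p=p,d=d,K=m["K"],T=m["camera_from_world"]);im.append(p)
cv2.imwrite("pics/top9.png",im[0]);cv2.imwrite("pics/scene9.png",im[1])
b=dict(red=(468,311.5,1),green=(474,-305,1),yellow=(650,8.5,-7.3))
for n in("top9","scene9"):
    _,W=load(n);P=W.reshape(-1,3)
    for k,(x,y,a) in b.items():
        c,s=np.cos(np.radians(a)),np.sin(np.radians(a));q=P-[x,y,0];X=c*q[:,0]+s*q[:,1];Y=-s*q[:,0]+c*q[:,1]
        for lo,hi in(((-62,-2),(2,62)) if k!="yellow" else ((-60,60),)):
            m=(X>lo)&(X<hi)&(abs(Y)<38)&(P[:,2]>9);h=np.percentile(P[m,2],97);t=m&(P[:,2]>h-8);print(n,k,lo,"h%.1f"%h,*rect(np.stack([X[t],Y[t]],1)))
    for k,(x,y) in dict(dish=(535,142),board=(536,-151)).items():
        m=(np.hypot(P[:,0]-x,P[:,1]-y)<50)&(P[:,2]>8);print(k,*rect(P[m]))
print(bot.get_obs()["tool_pos"],bot.get_obs()["grip_width"])
```

```text
top9 red -62 h53.1 [-36.1  -1.3] [29. 29.] 87.0
top9 red 2 h67.4 [34.4 -0.7] [35.  33.9] 83.8
top9 green -62 h33.6 [-36.2   0.4] [41.1 50.3] 89.2
top9 green 2 h27.5 [33.3 -0. ] [36.8 44.4] 89.3
top9 yellow -60 h46.4 [ 0.7 -0.4] [47.9 42.8] 89.6
dish [534.9 142.3] [66.1 66.3] 44.3
board [ 535.4 -149.5] [67.1 49.6] 76.7
scene9 red -62 h51.5 [-34.6  -3.6] [29.5 28. ] 38.7
scene9 red 2 h66.1 [35.4 -3.4] [33.9 34.8] 51.0
scene9 green -62 h32.4 [-35.3  -1.4] [41.7 52.4] 89.1
scene9 green 2 h26.2 [33.7 -1.7] [36.6 47.3] 89.5
scene9 yellow -60 h44.3 [ 2.6 -2.4] [42.9 50.2] 0.7
dish [535.3 142. ] [66.  68.3] 35.4
board [ 535.3 -152.5] [68.2 43.3] 85.6
[ 300.94792823 -436.81487165  276.1326369 ] 56.084975807031135
```

View pics/top9.png

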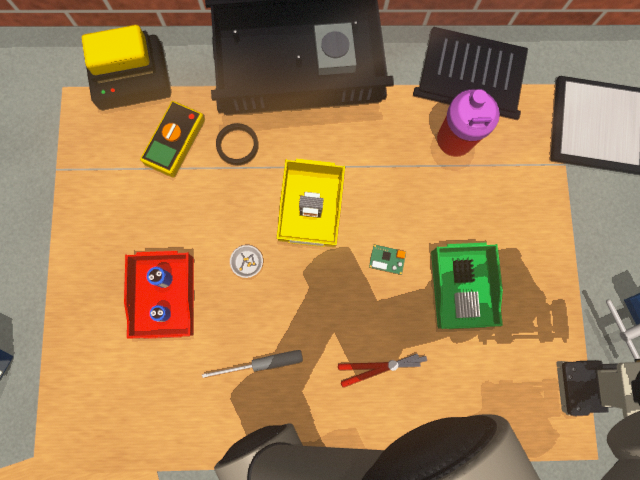

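View pics/scene9.png

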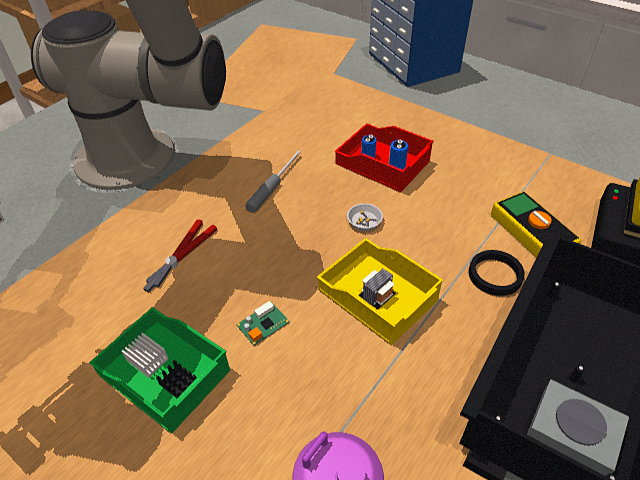

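Both views show every part upright in its bin: caps at top (157,277) and (159,313), sinks at (463,270) and (467,303), transformer at (311,204). The dish and board haven't moved, and the arm is clear, so I'm handing in the job.

```bash
python3 -c "
from plant import bot
print(bot.close_job(),bot.get_obs()['time'])"
```

```text
the job is handed in; nothing more can be done
the job is handed in; nothing more can be done
```

All five parts are in their bins: both capacitors in the red, both heat sinks in the green and the transformer in the yellow. The arm was clear when I handed in, at about 38 s of the 128 s allowed.

- **Failed grasp:** My first try at the small capacitor failed because I lifted before the slow jaws had closed. The capacitor had not moved, and the second try, with a smaller opening and a longer wait, held.
- **Placement:** In the last pictures from both fixed cameras, all parts stand upright. The two in each shared bin are about 70 mm apart, centre to centre, and every part is within about 37 mm of its bin's centre along x and 4 mm along y. Each top reads about 2 to 4 mm higher than it did on the bench, which fits the 3 mm bin floor.
- **Board and dish:** They read within about 2 mm of where they were, which is within the camera error.
- **Disagreement:** The two cameras differ by 1 to 3 mm in position and 1 to 2 mm in height, well within the tolerances. The hand-in gives no verdict, so these pictures were my last check.

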